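# Load a specimen mount and hold a contact probe on its steel face

## Task

Seat the round black specimen mount, polished face up as it lies, fully home in the nest with the matching round pocket and let go of it. Then take the contact probe out of its leaning stand and hold it upright with its spring tip on the small round steel face of the seated mount, pressing gently so that the tip is pushed in about half of its travel (never hard against its stop). Finish like that, still gripping the probe and holding it there; leave the slide box, the jar and the phone alone.

Things in the scene. Friction and masses are not known exactly. Their poses are not given: they have to be found in the camera images.
- puck: specimen mount: black resin cylinder, 40 mm diameter, 25 mm high, 80 g, loose, lying flat with its polished face up. Origin: centre of its underside; z up, x towards the round steel face. Two pieces of steel show in its top face: a round one (10 mm diameter) and an oblong one (6 x 20 mm)
- spot (a point): centre of the round 10 mm steel face in the top of the mount, 9 mm from the mount's axis along its x and 25 mm above its underside
- nest_round: aluminium block 90 x 90 x 23 mm high, fixed, with a round pocket (43 mm diameter, 7 mm deep, chamfered mouth) in the middle of its top. Origin: centre of its underside, z up. Pocket floor 16 mm above the origin; a seated mount stands 18 mm proud of the block, its face 41 mm above the bench
- nest_square: aluminium block of the same outer size, fixed to the bench, with a square pocket, 30 mm wide, in its top: the mount does not fit it. Origin: centre of its underside, z up
- probe: loose contact probe, 130 g: white handle 22 x 22 mm square, 70 mm long, then a steel barrel (14 mm diameter, 40 mm) and a thin spring tip. Origin: centre of the handle's lower end, the shoulder that rests on the stand. z runs along the probe from tip to handle (handle 0 to 70 mm, tip end at -54 mm); x, y square to the handle's flats. In the stand it leans 0.35 rad, handle towards the stand's -x
- probe_point (a point): the rounded end of the probe's spring tip (5 mm diameter), on the probe's axis, 54 mm below the probe's origin when the tip is out
- plunger (a joint): how far the spring tip is pushed into the barrel, m: 0 fully out, 0.012 at its stop; the spring pushes back with 0.3 N per mm
- stand: fixed stand of the probe: base plate 110 x 72 mm, side cheeks and a grey collar 46 x 46 mm with a 16 mm hole, 32 mm long, leaning 0.35 rad, upper end towards the stand's -x. Origin: centre of its underside, z up; the collar's top face, where the probe's shoulder rests, is 78 mm above it. The probe comes out along its own axis; the tip is clear after 55 mm
- slide_box: bystander: black slide box, 90 x 160 x 34 mm, loose; origin centre of underside
- jar: bystander: brown glass jar with black cap, 60 mm diameter, 70 mm high, loose; origin centre of underside
- phone: bystander: plain black phone, 72 x 145 x 9 mm, lying flat, loose; origin centre of underside
Not all that is in view belongs to the job. There is more than one size of the probe; the one meant has the size given above. Of the things that look like the puck, take the one that is farthest to the robot's left at the start.

How it is judged:
By the outcome, as a careful person would: the job done as asked, in the order asked, and still so for the second after the job is handed in, while the arm keeps its last pose, push and grip.
It also fails if it takes over 48 s, if anything falls off the work surface, if the arm or the gripper's body presses on something with over 40 N, if the wrist force passes 120 N, or if a joint passes its speed limit or range.

## Robot

A 7-joint arm with a two-finger parallel gripper is mounted at the origin on the work surface. World frame = base frame: x ahead of the robot, y to its left, z up, the work surface at z = 0. Lengths are in m, angles in rad, forces in N, time in s.
With the tool pointing down it reaches from about 0.4 to 0.85 m from the base axis. Payload 10.4 kg.
Tool frame: the origin (TCP) lies where the fingers leave the gripper's body, on its centre line; the fingertips stand 70 mm ahead of it and the grasp point (between the pads) lies r.grip_depth ahead of it (r.grip_depth is the distance from the TCP to the grasp point, in m); z points along the fingers, y is the direction in which the jaws open and shut (so a half turn about z gives the same grasp; the last joint's range is limited). The gripper opens to 87 mm and grips with 3 to 60 N. Pads are 19 mm wide; open, the fingers measure 117 mm over their backs; the gripper's body (75 mm by 190 mm) begins 51 mm behind the grasp point.
Start: joints at [-1.371, 0.332, -0.065, 1.46, 0.022, 1.35, -0.088], TCP at [0.138, 0.61, 0.292] pointing down, gripper open.
Joint ranges: [-2.6, 2.6], [-0.5, 2.12], [-1.47, 1.34], [0.16, 2.42], [-1.27, 4.41], [0.06, 2.06], [-2.6, 2.6]. Speed limits (rad/s): [2.22, 2.22, 2.79, 2.79, 3.14, 3.14, 3.14].

## Interface

Orientations are given as a unit quaternion [x, y, z, w].
In Python, from bench import monitor, viewer, workorder, nets, r gives the robot as it stands.
- The arm moves only by the tool drive_tool, never from a script. Its argument "plan" is a list of rows, each an object of numbers: "rx", "ry", "rz": the turn, a rotation vector about the tool's x, y, z in units of 360 degrees (1.0 is 360 degrees); "x", "y", "z": the shift along the tool's x, y, z in units of 1000 mm (1.0 is 1000 mm); "fingers": the opening, from 0 (shut) to 1 (fully open). In form: [{"rx": .., "ry": .., "rz": .., "x": .., "y": .., "z": .., "fingers": ..}, ...]. A call has 1 to 12 rows; each row is the pose to reach, as a shift and turn from the pose commanded when the call began, along the tool's axes at that moment, turning the shorter way round; what a row does not reach only later rows make up. A row lasts 1/8 s, in which the tool goes at most 62.5 mm and 10.7 degrees, less where a joint would pass 70% of its speed; a pose out of reach is approached as far as the arm can. A call with a number of a shift or a turn outside -1 to 1 is refused whole. A call with a gripper value outside its range is refused whole. The fingers move at their own pace and stop on an object; "squeeze" is the grip in N (left out, the last holds). Time passes only in rows, so rows that repeat a pose let the fingers close. It gives the time, the measured TCP pose, the force and the opening at its end, in the units of the state.
- monitor.read_state(): the state, without advancing time (a new reading comes with each control period).
- viewer.camera(name): name is "scene" or "top" or "wrist"; returns a dict with "color" (420x560x3 uint8, red, green, blue), "depth" (420x560 float32, m along the optical axis (not along the pixel's ray), 0 where there is no reading), "camera_matrix" (3x3 intrinsics, pixels), "D" ([k1, k2, p1, p2, k3] as OpenCV has them; the pictures are not rectified), "xyz" and "rotation" of the camera in the world. Camera axes: x right, y down, z forward; pixel columns grow to the right and rows downward; lengths in m; the calibration is good to about 2 mm. A picture is of the moment at which its call begins.
- workorder.close_job(): hands the job in, once; it reports no verdict.
Trained networks look in the newest picture that a camera, given by its name, has taken for a name from the list of things; names that differ only in an ending like _2 or _b are one class to them, and where a whole thing is asked for, a point or a joint stands for the part that bears it (a point fixed in the world has none). Each returns a list of dicts, best first, with "confidence" (0 to 1); they miss things now and then, are a little off and sometimes report something else, mostly with a low value. They report only what shows in the picture. A call takes as long as a camera call. They do not tell look-alikes from the thing itself.
- nets.find_in(label, camera): "centre" ([x, y, z] in m, in world coordinates, good to about 4 mm: the middle of the surface that is visible of it).
- nets.regions_of(label, camera): "region" (420x560 bool, what is visible of it).
The state is a dict: "time": time; "joint_positions": joint angles; "joint_vel": joint speeds; "joint_torque": joint torques, N m; "ee_pos": TCP position; "eef_rot": TCP orientation; "ft_force": force on the tool from outside, world axes, zero at the start; "torque": the same for the moment, N m; "width": finger opening in m.
Only numpy, scipy, OpenCV 4.12 (cv2) and the standard library are available. Lean on these libraries where they do the work, as an engineer would, in place of code of your own. Each camera call takes 0.05 s, during which the arm holds its last target.

## Working session

There is one attempt and no reset: what is moved stays moved. The work goes in short steps, Python scripts to look and compute and a tool call to move; the robot and the scene stay as the last step left them, time stands still between calls to the robot, and variables do not carry over. Pictures are saved under pics/ and viewed, and the job is handed in when it is done.

Besides the shell and the picture viewer there is one more tool, called after "Request:" in YAML: its name, and indented under it one key for each argument. drive_tool: Moves the arm, as the interface text tells. Its arguments: {"type":"object","properties":{"plan":{"type":"array","items":{"type":"object","properties":{"rx":{"type":"number","minimum":-1,"maximum":1},"ry":{"type":"number","minimum":-1,"maximum":1},"rz":{"type":"number","minimum":-1,"maximum":1},"x":{"type":"number","minimum":-1,"maximum":1},"y":{"type":"number","minimum":-1,"maximum":1},"z":{"type":"number","minimum":-1,"maximum":1},"fingers":{"type":"number"}}}},"squeeze":{"type":"number"}},"required":["plan"]}

```bash
ls; mkdir -p pics
cat > h.py <<'E'
import numpy as np, cv2
from scipy.spatial.transform import Rotation as R
from bench import monitor, viewer, workorder, nets, r
def cam(n):
    c=viewer.camera(n); return c
def rot(c):
    a=np.array(c["rotation"]); return a if a.shape==(3,3) else R.from_quat(a).as_matrix()
def save(c,f): cv2.imwrite(f,c["color"][:,:,::-1])
def p2w(c,u,v,depth=None,z=None):
    K=np.array(c["camera_matrix"]);D=np.array(c["D"])
    q=cv2.undistortPoints(np.array([[[u,v]]],float),K,D)[0,0]
    ray=np.array([q[0],q[1],1.]); Rm=rot(c); t=np.array(c["xyz"])
    if z is not None: d=(z-t[2])/(Rm@ray)[2]
    else: d=c["depth"][int(round(v)),int(round(u))] if depth is None else depth
    return t+Rm@(ray*d)
def cloud(c):
    K=np.array(c["camera_matrix"]);D=np.array(c["D"]);h,w=c["depth"].shape
    vv,uu=np.mgrid[:h,:w]
    q=cv2.undistortPoints(np.stack([uu,vv],-1).reshape(-1,1,2).astype(float),K,D).reshape(h,w,2)
    ray=np.dstack([q,np.ones((h,w))])*c["depth"][...,None]
    return ray@rot(c).T+np.array(c["xyz"])
E
python3 - <<'E'
from h import *
np.set_printoptions(precision=4,suppress=True)
print(r.grip_depth, monitor.read_state())
for n in ["scene","top","wrist"]:
    c=cam(n); save(c,f"pics/{n}0.png"); print(n,c["xyz"],np.array(c["rotation"]).tolist(),np.array(c["camera_matrix"]).tolist(),c["D"])
    for l in ["puck","nest_round","nest_square","probe","stand","spot","probe_point","slide_box","jar","phone"]:
        print(l,[(np.round(d["centre"],3).tolist(),round(d["confidence"],2)) for d in nets.find_in(l,n)])
E
```

```text
pics
0.051 {'time': 0.0, 'joint_positions': array([-1.3706,  0.3329, -0.0647,  1.4609,  0.0216,  1.3499, -0.0885]), 'joint_vel': array([-0.0012, -0.0003, -0.0007,  0.0013, -0.0004, -0.0024,  0.0002]), 'joint_torque': array([  0.0006, -62.3258,   0.0249, -38.9893,  -0.0613,   0.04  ,
         0.0002]), 'ee_pos': array([0.138 , 0.6093, 0.2915]), 'eef_rot': array([ 0.1111,  0.9938, -0.0007, -0.0001]), 'ft_force': array([-0.0214,  0.4788, -0.2103]), 'torque': array([ 0.0379, -0.0426, -0.0756]), 'width': 0.08714528460701676}
scene [0.8667 0.4448 0.9346] [0.2899489614610661, 0.9167853677361438, -0.2620451754010586, -0.08225883114645616] [[421.82436398551647, 0.0, 282.11188847356004], [0.0, 421.82436398551647, 208.5018172165264], [0.0, 0.0, 1.0]] [-0.0295  0.      0.      0.      0.    ]
puck [([0.45, -0.283, 0.028], 0.47), ([0.439, -0.378, 0.025], 0.47)]
nest_round [([0.619, 0.117, 0.024], 0.97)]
nest_square [([0.601, -0.052, 0.025], 0.9)]
probe [([0.465, 0.41, 0.02], 0.75), ([0.476, 0.28, 0.127], 0.59)]
stand []
spot [([0.442, -0.379, 0.025], 0.7), ([0.457, -0.281, 0.024], 0.53)]
probe_po
[... 578 characters left out ...]
[([0.468, 0.274, 0.134], 0.46), ([0.466, 0.409, 0.018], 0.46)]
stand [([0.478, 0.27, 0.007], 0.93)]
spot [([0.436, -0.382, 0.026], 0.72), ([0.452, -0.29, 0.022], 0.56)]
probe_point []
slide_box [([0.738, -0.256, 0.033], 0.98), ([0.616, 0.113, 0.024], 0.66)]
jar [([0.69, 0.272, 0.065], 0.97)]
phone [([0.367, -0.023, 0.011], 0.75)]
wrist [0.0702 0.6239 0.3838] [0.7752674621316421, 0.618604664682762, 0.08031550370082978, 0.09918694903046843] [[336.2797091873979, 0.0, 271.0653683227427], [0.0, 336.2797091873979, 218.20022813615336], [0.0, 0.0, 1.0]] [-0.0703  0.      0.      0.      0.    ]
puck []
nest_round []
nest_square []
probe []
stand []
spot []
probe_point []
slide_box []
jar []
phone []
```

View pics/scene0.png

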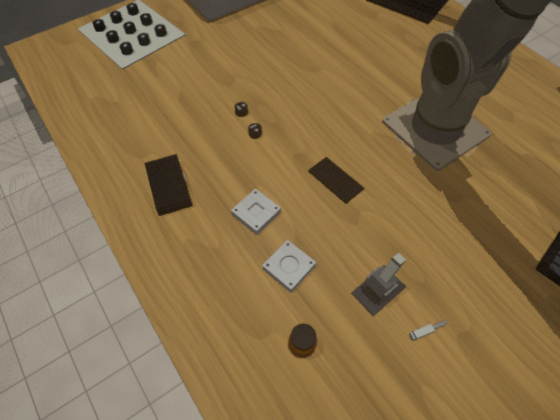

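View pics/top0.png

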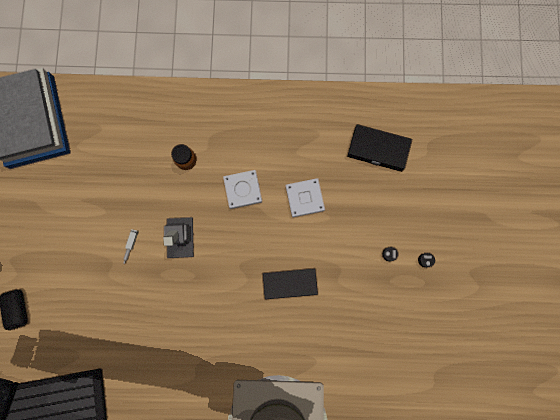

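```bash
python3 - <<'E'
from h import *
for n in ["scene","top"]:
    c=cam(n); np.savez(f"{n}0.npz",**{k:np.array(v) for k,v in c.items()})
    m=cv2.resize(c["color"][:,:,::-1],None,fx=3,fy=3,interpolation=cv2.INTER_CUBIC)
    cv2.imwrite(f"pics/{n}_big.png",m)
print(monitor.read_state()["time"])
E
python3 -c "
import cv2
m=cv2.imread('pics/top_big.png');print(m.shape)"
```

```text
1.75
(1260, 1680, 3)
```

Run:
```python
from h import *
np.set_printoptions(precision=4,suppress=True)
crops={"top":[(370,235,80,45),(215,160,70,60),(155,205,60,60)],"scene":[(225,90,60,60),(255,235,70,60),(345,245,70,70)]}
for n in crops:
    c=dict(np.load(f"{n}0.npz")); P=cloud(c)
    print(n,"table z",np.median(P[220:230,330:340,2]) if n=="top" else np.median(P[300:310,180:190,2]))
    ims=[cv2.resize(c["color"][y:y+60,x:x+70,::-1],(700//2,600//2),interpolation=cv2.INTER_CUBIC) for x,y,w,h in crops[n]]
    cv2.imwrite(f"pics/crop_{n}.png",np.hstack(ims)[:, :1050] if 0 else cv2.resize(np.hstack(ims),(798,228)))
    Z=P[...,2]
    # puck top
    def sel(cx,cy,rad,z0,z1):
        m=(np.hypot(P[...,0]-cx,P[...,1]-cy)<rad)&(Z>z0)&(Z<z1); return P[m]
    for (cx,cy) in [(0.45,-0.286)]:
        q=sel(cx,cy,.04,.018,.032); print("puck top",len(q),q.mean(0),q.min(0),q.max(0), (q.min(0)+q.max(0))/2)
        hull=q[:,:2].astype(np.float32); print("minEncl",cv2.minEnclosingCircle(hull))
    q=sel(.616,.114,.08,.018,.03); print("nest top",len(q),cv2.minAreaRect(q[:,:2].astype(np.float32)),np.median(q[:,2]))
    q=sel(.616,.114,.03,.008,.0185); print("pocket floor",len(q),q.mean(0),cv2.minEnclosingCircle(q[:,:2].astype(np.float32)))
    q=sel(.475,.275,.1,.1,.25); print("handle",len(q),q.mean(0),q.min(0),q.max(0))
    q=sel(.475,.275,.1,.002,.012); print("stand base",len(q),cv2.minAreaRect(q[:,:2].astype(np.float32)),np.median(q[:,2]))
```

```text
top table z -0.0010554351036735632
puck top 176 [ 0.4527 -0.2894  0.0243] [ 0.4345 -0.3092  0.0185] [ 0.4722 -0.2701  0.0315] [ 0.4533 -0.2897  0.025 ]
minEncl ((0.4530916213989258, -0.2901255786418915), 0.020087039098143578)
nest top 866 ((0.6193113923072815, 0.11538627743721008), (0.09171321243047714, 0.08983796089887619), 13.548779487609863) 0.022551624808600734
pocket floor 175 [0.6207 0.1148 0.0151] ((0.6167455911636353, 0.11371849477291107), 0.02922814153134823)
handle 146 [0.4664 0.2772 0.1336] [0.4507 0.2676 0.1006] [0.4852 0.2918 0.1486]
stand base 1021 ((0.47284558415412903, 0.27414560317993164), (0.19139109551906586, 0.1950031816959381), 63.188838958740234) 0.004950625569123623
scene table z -1.1501576029360194e-05
puck top 133 [ 0.4503 -0.287   0.0248] [ 0.4301 -0.3092  0.0182] [ 0.4695 -0.268   0.0312] [ 0.4498 -0.2886  0.0247]
minEncl ((0.4494119882583618, -0.2890416979789734), 0.022140856832265854)
nest top 1214 ((0.6157773733139038, 0.11468000710010529), (0.09195166826248169, 0.09144850820302963), 13.336461067199707) 0.023377960950463295
pocket floor 204 [0.6142 0.1133 0.0163] ((0.6142756342887878, 0.11320743709802628), 0.02154606021940708)
handle 298 [0.4695 0.281  0.129 ] [0.4453 0.2672 0.1001] [0.4866 0.2915 0.1515]
stand base 1349 ((0.4761873781681061, 0.27561500668525696), (0.19442015886306763, 0.19755324721336365), 34.38560485839844) 0.005176435353997477
```

View pics/crop_top.png

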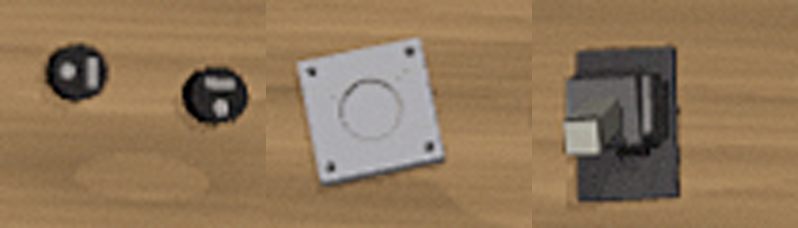

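View pics/crop_scene.png

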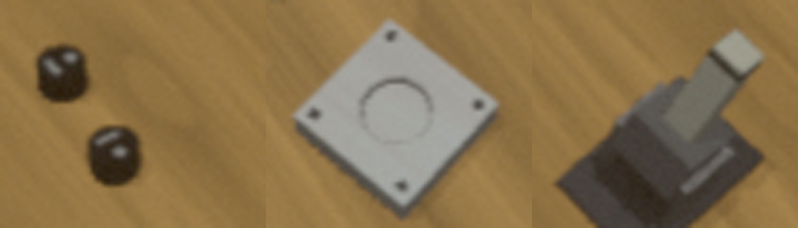

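```bash
cat >> h.py <<'E'
def down(theta):
    y=np.array([np.cos(theta),np.sin(theta),0]); z=np.array([0,0,-1.]); x=np.cross(y,z)
    return np.stack([x,y,z],1)
def rel(pos,Rt,s=None):
    s=s or monitor.read_state()
    R0=R.from_quat(s["eef_rot"]).as_matrix(); 
    d=R0.T@(np.array(pos)-s["ee_pos"]); w=R.from_matrix(R0.T@Rt).as_rotvec()/(2*np.pi)
    print("xyz",np.round(d,4).tolist(),"r",np.round(w,4).tolist())
E
python3 - <<'E'
from h import *
rel([.5,.2,.28],down(.3)); rel([.451,-.289,.2],down(-.57))
s=monitor.read_state(); c=cam("wrist"); Rt=R.from_quat(s["eef_rot"]).as_matrix()
print(Rt.T@(np.array(c["xyz"])-s["ee_pos"])); print(Rt.T@rot(c))
E
```

```text
xyz [-0.4435, -0.3195, 0.0122] r [0.0, -0.0, 0.1668]
xyz [-0.5037, -0.8072, 0.0922] r [0.0, -0.0, 0.3053]
[ 0.06936781 -0.00104135 -0.09159336]
[[-8.24663350e-04 -9.67426553e-01 -2.53150518e-01]
 [ 9.99998114e-01 -1.24298241e-03  1.49252073e-03]
 [-1.75856583e-03 -2.53148809e-01  9.67425753e-01]]
```

Request:
drive_tool:
  plan:
    - {"x": -0.4435,"y": -0.3195,"z": 0.012,"rz": 0.167,"fingers": 1}
    - {"x": -0.4435,"y": -0.3195,"z": 0.012,"rz": 0.167,"fingers": 1}
    - {"x": -0.4435,"y": -0.3195,"z": 0.012,"rz": 0.167,"fingers": 1}
    - {"x": -0.4435,"y": -0.3195,"z": 0.012,"rz": 0.167,"fingers": 1}
    - {"x": -0.4435,"y": -0.3195,"z": 0.012,"rz": 0.167,"fingers": 1}
    - {"x": -0.4435,"y": -0.3195,"z": 0.012,"rz": 0.167,"fingers": 1}
    - {"x": -0.4435,"y": -0.3195,"z": 0.012,"rz": 0.167,"fingers": 1}
    - {"x": -0.504,"y": -0.807,"z": 0.092,"rz": 0.305,"fingers": 1}
    - {"x": -0.504,"y": -0.807,"z": 0.092,"rz": 0.305,"fingers": 1}
    - {"x": -0.504,"y": -0.807,"z": 0.092,"rz": 0.305,"fingers": 1}
    - {"x": -0.504,"y": -0.807,"z": 0.092,"rz": 0.305,"fingers": 1}
    - {"x": -0.504,"y": -0.807,"z": 0.092,"rz": 0.305,"fingers": 1}

```text
validation failed for argument at $.pl...
```

Run:
```python
from h import *
rel([.451,-.289,.2],down(-.57)); print(monitor.read_state())
```

```text
xyz [-0.5037, -0.8073, 0.0922] r [0.0, -0.0, 0.3053]
{'time': 1.8, 'joint_positions': array([-1.37059136,  0.33221485, -0.06473243,  1.46005666,  0.02159376,
        1.34989914, -0.08851589]), 'joint_vel': array([ 4.07869917e-04, -7.14678728e-05, -1.00029142e-04, -1.37838264e-03,
        2.45986415e-06, -8.06544083e-04, -1.13018592e-03]), 'joint_torque': array([ 1.62444408e-04, -6.23034096e+01,  2.46563496e-02, -3.90116072e+01,
       -6.11421978e-02,  3.16077203e-02,  3.15810303e-05]), 'ee_pos': array([0.13807342, 0.60959107, 0.29228705]), 'eef_rot': array([ 1.11164385e-01,  9.93802031e-01,  5.92344102e-05, -1.31325111e-05]), 'ft_force': array([0.63318282, 0.66017578, 0.4054583 ]), 'torque': array([-0.02975429,  0.00422671, -0.0057812 ]), 'width': 0.08689169087168175}
```

Request:
drive_tool:
  plan:
    - {"rx": 0.0,"ry": 0.0,"rz": 0.167,"x": -0.4435,"y": -0.3195,"z": 0.012,"fingers": 1.0}

```text
time: 1.92
ee_pos: [0.1759, 0.5644, 0.2901]
eef_rot: [0.202, 0.979, 0.0, -0.001]
ft_force: [1.5, 0.6, -0.4]
width: 0.0869
```

Run:
```python
from h import *
rel([.5,.2,.28],down(.3)); rel([.451,-.289,.2],down(-.57))
```

```text
xyz [-0.4417, -0.2067, 0.0093] r [-0.0002, -0.0003, 0.1376]
xyz [-0.5901, -0.6752, 0.0891] r [-0.0003, -0.0002, 0.2761]
```

Request:
drive_tool:
  plan:
    - {"rx": 0.0,"ry": 0.0,"rz": 0.138,"x": -0.442,"y": -0.207,"z": 0.009,"fingers": 1.0}
    - {"rx": 0.0,"ry": 0.0,"rz": 0.138,"x": -0.442,"y": -0.207,"z": 0.009,"fingers": 1.0}
    - {"rx": 0.0,"ry": 0.0,"rz": 0.138,"x": -0.442,"y": -0.207,"z": 0.009,"fingers": 1.0}
    - {"rx": 0.0,"ry": 0.0,"rz": 0.138,"x": -0.442,"y": -0.207,"z": 0.009,"fingers": 1.0}
    - {"rx": 0.0,"ry": 0.0,"rz": 0.138,"x": -0.442,"y": -0.207,"z": 0.009,"fingers": 1.0}
    - {"rx": 0.0,"ry": 0.0,"rz": 0.138,"x": -0.442,"y": -0.207,"z": 0.009,"fingers": 1.0}
    - {"rx": 0.0,"ry": 0.0,"rz": 0.276,"x": -0.59,"y": -0.675,"z": 0.089,"fingers": 1.0}
    - {"rx": 0.0,"ry": 0.0,"rz": 0.276,"x": -0.59,"y": -0.675,"z": 0.089,"fingers": 1.0}
    - {"rx": 0.0,"ry": 0.0,"rz": 0.276,"x": -0.59,"y": -0.675,"z": 0.089,"fingers": 1.0}
    - {"rx": 0.0,"ry": 0.0,"rz": 0.276,"x": -0.59,"y": -0.675,"z": 0.089,"fingers": 1.0}
    - {"rx": 0.0,"ry": 0.0,"rz": 0.276,"x": -0.59,"y": -0.675,"z": 0.089,"fingers": 1.0}
    - {"rx": 0.0,"ry": 0.0,"rz": 0.276,"x": -0.59,"y": -0.675,"z": 0.089,"fingers": 1.0}

```text
time: 3.42
ee_pos: [0.4427, -0.0914, 0.231]
eef_rot: [0.879, 0.477, 0.001, -0.0]
ft_force: [2.3, 0.9, -0.4]
width: 0.087
```

Run:
```python
from h import *
rel([.451,-.289,.2],down(-.57))
```

```text
xyz [-0.1613, 0.1145, 0.0308] r [0.0001, -0.0002, -0.0008]
```

Request:
drive_tool:
  plan:
    - {"rx": 0.0,"ry": 0.0,"rz": 0.0,"x": -0.161,"y": 0.114,"z": 0.03,"fingers": 1.0}
    - {"rx": 0.0,"ry": 0.0,"rz": 0.0,"x": -0.161,"y": 0.114,"z": 0.03,"fingers": 1.0}
    - {"rx": 0.0,"ry": 0.0,"rz": 0.0,"x": -0.161,"y": 0.114,"z": 0.03,"fingers": 1.0}
    - {"rx": 0.0,"ry": 0.0,"rz": 0.0,"x": -0.161,"y": 0.114,"z": 0.03,"fingers": 1.0}
    - {"rx": 0.0,"ry": 0.0,"rz": 0.0,"x": -0.161,"y": 0.114,"z": 0.03,"fingers": 1.0}
    - {"rx": 0.0,"ry": 0.0,"rz": 0.0,"x": -0.161,"y": 0.114,"z": 0.03,"fingers": 1.0}

```text
time: 4.18
ee_pos: [0.4518, -0.2849, 0.2009]
eef_rot: [0.878, 0.479, 0.0, -0.0]
ft_force: [0.1, 1.1, 0.7]
width: 0.0871
```

Run:
```python
from h import *
np.set_printoptions(precision=4,suppress=True)
rel([.451,-.289,.2],down(-.57)); s=monitor.read_state(); print(s["joint_positions"],s["ft_force"])
c=cam("wrist"); save(c,"pics/w1.png"); P=cloud(c)
m=(np.hypot(P[...,0]-.451,P[...,1]+.289)<.035)&(P[...,2]>.02)&(P[...,2]<.03); q=P[m]
print(len(q),q.mean(0),cv2.minEnclosingCircle(q[:,:2].astype(np.float32)))
```

```text
xyz [-0.0039, 0.0016, 0.0009] r [-0.0, -0.0002, -0.0003]
[-0.2969  0.2758  0.8992  1.8547 -0.24    1.1243  0.1172] [0.078  1.1029 0.7297]
1734 [ 0.4506 -0.2904  0.024 ] ((0.45035097002983093, -0.2908633053302765), 0.019988907501101494)
```

View pics/w1.png

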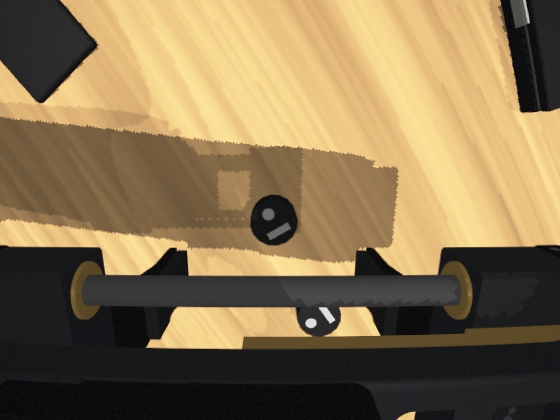

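Run:
```python
from h import *
rel([.4505,-.2903,.12],down(-.57));rel([.4505,-.2903,.079],down(-.57))
```

```text
xyz [-0.0055, 0.0018, 0.081] r [0.0, -0.0002, -0.0002]
xyz [-0.0055, 0.0018, 0.122] r [0.0, -0.0002, -0.0002]
```

Request:
drive_tool:
  plan:
    - {"rx": 0.0,"ry": 0.0,"rz": 0.0,"x": -0.0055,"y": 0.002,"z": 0.06,"fingers": 1.0}
    - {"rx": 0.0,"ry": 0.0,"rz": 0.0,"x": -0.0055,"y": 0.002,"z": 0.1,"fingers": 1.0}
    - {"rx": 0.0,"ry": 0.0,"rz": 0.0,"x": -0.0055,"y": 0.002,"z": 0.12,"fingers": 1.0}
    - {"rx": 0.0,"ry": 0.0,"rz": 0.0,"x": -0.0055,"y": 0.002,"z": 0.12,"fingers": 1.0}

```text
time: 4.72
ee_pos: [0.45, -0.2914, 0.0806]
eef_rot: [0.878, 0.479, -0.0, -0.001]
ft_force: [-0.1, 0.1, 0.9]
width: 0.0872
```

Run:
```python
from h import *
rel([.4505,-.2903,.079],down(-.57))
```

```text
xyz [0.0012, -0.0002, 0.0016] r [-0.0002, -0.0, -0.0004]
```

Request:
drive_tool:
  plan:
    - {"rx": 0.0,"ry": 0.0,"rz": 0.0,"x": 0.001,"y": 0.0,"z": 0.0015,"fingers": 0.3}
    - {"rx": 0.0,"ry": 0.0,"rz": 0.0,"x": 0.001,"y": 0.0,"z": 0.0015,"fingers": 0.3}
    - {"rx": 0.0,"ry": 0.0,"rz": 0.0,"x": 0.001,"y": 0.0,"z": 0.0015,"fingers": 0.3}
    - {"rx": 0.0,"ry": 0.0,"rz": 0.0,"x": 0.001,"y": 0.0,"z": 0.0015,"fingers": 0.3}
    - {"rx": 0.0,"ry": 0.0,"rz": 0.0,"x": 0.001,"y": 0.0,"z": 0.0015,"fingers": 0.3}
  squeeze: 20

```text
time: 5.35
ee_pos: [0.4505, -0.2914, 0.0794]
eef_rot: [0.878, 0.478, 0.0, 0.0]
ft_force: [-0.2, 0.2, -0.8]
width: 0.0446
```

Run:
```python
from h import *
s=monitor.read_state(); print(s["ee_pos"])
rel([.4505,-.29,.16],down(-.57)); rel([.56,-.06,.18],down(-.25)); rel([.617,.114,.13],down(.234))
```

```text
[ 0.45047621 -0.29138757  0.07941079]
xyz [0.0012, -0.0007, -0.0806] r [0.0, -0.0, -0.0006]
xyz [0.2538, -0.0336, -0.1005] r [0.0, -0.0, -0.0515]
xyz [0.4309, -0.0802, -0.0505] r [0.0, -0.0, -0.1286]
```

Request:
drive_tool:
  plan:
    - {"rx": 0.0,"ry": 0.0,"rz": 0.0,"x": 0.0,"y": 0.0,"z": 0.0,"fingers": 0.3}
    - {"rx": 0.0,"ry": 0.0,"rz": 0.0,"x": 0.0,"y": 0.0,"z": 0.0,"fingers": 0.3}
    - {"rx": 0.0,"ry": 0.0,"rz": 0.0,"x": 0.0,"y": 0.0,"z": -0.02,"fingers": 0.3}
    - {"rx": 0.0,"ry": 0.0,"rz": 0.0,"x": 0.0,"y": 0.0,"z": -0.06,"fingers": 0.3}
    - {"rx": 0.0,"ry": 0.0,"rz": 0.0,"x": 0.0,"y": 0.0,"z": -0.08,"fingers": 0.3}
    - {"rx": 0.0,"ry": 0.0,"rz": 0.0,"x": 0.0,"y": 0.0,"z": -0.08,"fingers": 0.3}

```text
time: 6.1
ee_pos: [0.4512, -0.2916, 0.1608]
eef_rot: [0.878, 0.478, 0.001, 0.001]
ft_force: [-0.8, -0.2, -0.9]
width: 0.0393
```

Run:
```python
from h import *
np.set_printoptions(precision=4,suppress=True)
s=monitor.read_state(); print(s["ee_pos"])
rel([.56,-.06,.18],down(-.25)); rel([.617,.114,.14],down(.234))
c=cam("wrist"); save(c,"pics/w2.png")
```

```text
[ 0.4512 -0.2916  0.1608]
xyz [0.2536, -0.0342, -0.0189] r [0.0005, -0.0002, -0.0515]
xyz [0.4306, -0.0808, 0.0212] r [0.0005, -0.0, -0.1285]
```

View pics/w2.png

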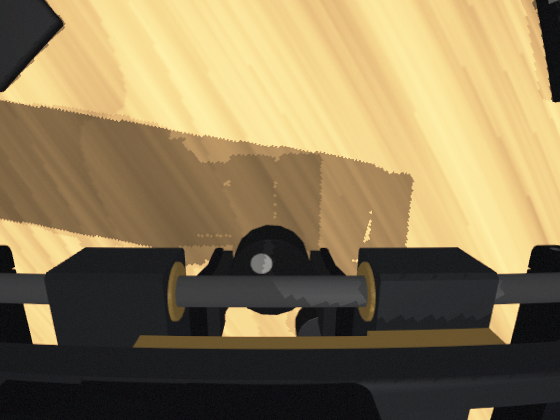

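Request:
drive_tool:
  plan:
    - {"rx": 0.0,"ry": 0.0,"rz": -0.05,"x": 0.25,"y": -0.034,"z": -0.05,"fingers": 0.3}
    - {"rx": 0.0,"ry": 0.0,"rz": -0.05,"x": 0.25,"y": -0.034,"z": -0.05,"fingers": 0.3}
    - {"rx": 0.0,"ry": 0.0,"rz": -0.05,"x": 0.25,"y": -0.034,"z": -0.05,"fingers": 0.3}
    - {"rx": 0.0,"ry": 0.0,"rz": -0.05,"x": 0.25,"y": -0.034,"z": -0.05,"fingers": 0.3}
    - {"rx": 0.0,"ry": 0.0,"rz": -0.128,"x": 0.43,"y": -0.08,"z": -0.06,"fingers": 0.3}
    - {"rx": 0.0,"ry": 0.0,"rz": -0.128,"x": 0.43,"y": -0.08,"z": -0.06,"fingers": 0.3}
    - {"rx": 0.0,"ry": 0.0,"rz": -0.128,"x": 0.43,"y": -0.08,"z": -0.06,"fingers": 0.3}
    - {"rx": 0.0,"ry": 0.0,"rz": -0.128,"x": 0.43,"y": -0.08,"z": -0.06,"fingers": 0.3}
    - {"rx": 0.0,"ry": 0.0,"rz": -0.128,"x": 0.43,"y": -0.08,"z": -0.06,"fingers": 0.3}
    - {"rx": 0.0,"ry": 0.0,"rz": -0.128,"x": 0.43,"y": -0.08,"z": -0.06,"fingers": 0.3}

```text
time: 7.4
ee_pos: [0.6163, 0.1112, 0.2187]
eef_rot: [0.622, 0.783, -0.001, -0.0]
ft_force: [-0.3, 0.5, -0.4]
width: 0.0395
```

Run:
```python
from h import *
np.set_printoptions(precision=4,suppress=True)
s=monitor.read_state(); print(s["ee_pos"],s["joint_vel"])
c=cam("wrist"); save(c,"pics/w3.png"); np.savez("w3.npz",**{k:np.array(v) for k,v in c.items()}); P=cloud(c)
Z=P[...,2]
m=(np.hypot(P[...,0]-.617,P[...,1]-.114)<.08)&(Z>.018)&(Z<.03); q=P[m]
print("top",len(q),np.median(q[:,2]),cv2.minAreaRect(q[:,:2].astype(np.float32)))
m=(np.hypot(P[...,0]-.617,P[...,1]-.114)<.03)&(Z>.01)&(Z<.018); q=P[m]
print("floor",len(q),np.median(q[:,2]),cv2.minEnclosingCircle(q[:,:2].astype(np.float32)))
m=(np.hypot(P[...,0]-s["ee_pos"][0],P[...,1]-s["ee_pos"][1])<.03)&(abs(Z-(s["ee_pos"][2]-.054))<.006); q=P[m]
print("puckface",len(q),np.median(q[:,2]),cv2.minEnclosingCircle(q[:,:2].astype(np.float32)),q.min(0),q.max(0))
rel([.6165,.1145,.14],down(.234),s)
```

```text
[0.6163 0.1112 0.2187] [ 0.001  -0.0086  0.0004 -0.0018 -0.0015 -0.0006 -0.0002]
top 6564 0.02207532558335898 ((0.6166998744010925, 0.11369559168815613), (0.08943232148885727, 0.08916226774454117), 13.497509956359863)
floor 1645 0.015107623121629943 ((0.6174198985099792, 0.11277791857719421), 0.02154594287276268)
puckface 3246 0.16337100596947868 ((0.6142216324806213, 0.11951348930597305), 0.02821456454694271) [0.5865 0.0919 0.1587] [0.6414 0.1314 0.1707]
xyz [0.0032, 0.0011, 0.0787] r [-0.0002, 0.0001, -0.001]
```

View pics/w3.png

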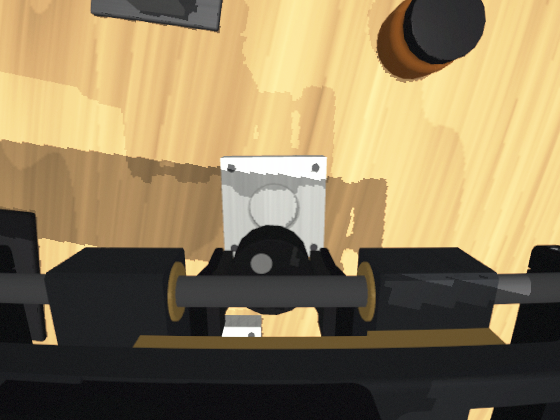

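```bash
python3 - <<'E'
from h import *
np.set_printoptions(precision=4,suppress=True)
c=dict(np.load("w3.npz")); P=cloud(c); t=np.array([.6163,.1112,.2187]); Rt=R.from_quat([0.622,0.783,-0.001,0]).as_matrix()
L=(P-t)@Rt
for u,v in [(261,264),(255,245),(290,245),(272,232),(272,228),(272,226),(245,240),(300,240)]: print(u,v,L[v,u])
sub=L[225:275,235:312]; m=(abs(sub[...,2]-.0545)<.0025); vv,uu=np.nonzero(m); print(m.sum(), sub[m].min(0),sub[m].max(0),np.median(sub[m],0))
E
python3 - <<'E'
import cv2
m=cv2.imread('pics/w3.png')[210:330,200:350]; cv2.imwrite('pics/w3c.png',cv2.resize(m,None,fx=5,fy=5,interpolation=cv2.INTER_CUBIC))
E
```

```text
261 264 [ 0.008  -0.0055  0.0548]
255 245 [ 0.0681 -0.0009 -0.0916]
290 245 [0.0171 0.0079 0.0557]
272 232 [ 0.02   -0.0003  0.0668]
272 228 [ 0.0198 -0.0003  0.0745]
272 226 [ 0.0201 -0.0003  0.0771]
245 240 [ 0.0147 -0.014   0.0704]
300 240 [0.0131 0.0143 0.075 ]
2267 [ 0.0021 -0.018   0.0534] [0.0203 0.0181 0.057 ] [ 0.0102 -0.0004  0.0553]
```

View pics/w3c.png

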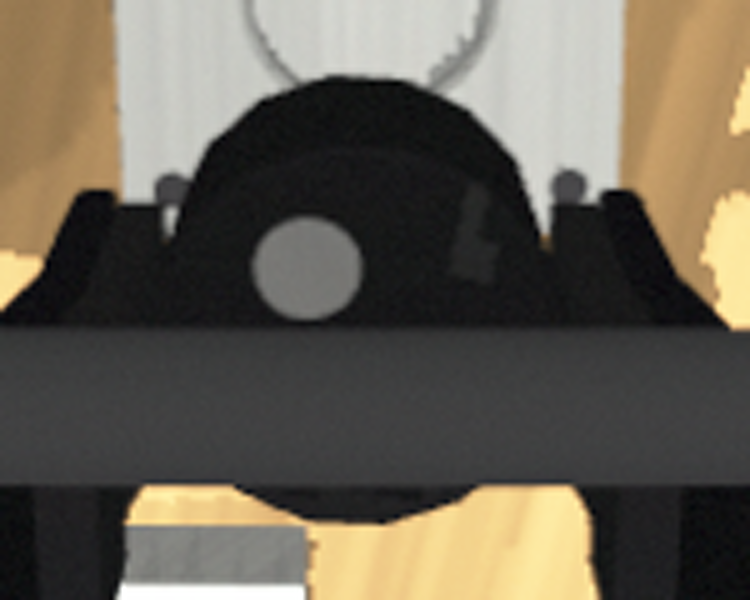

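Run:
```python
from h import *
rel([.6167,.1137,.115],down(.234))
```

```text
xyz [0.0024, 0.001, 0.104] r [-0.0001, 0.0001, -0.001]
```

Request:
drive_tool:
  plan:
    - {"rx": 0.0,"ry": 0.0,"rz": -0.001,"x": 0.0024,"y": 0.001,"z": 0.05,"fingers": 0.3}
    - {"rx": 0.0,"ry": 0.0,"rz": -0.001,"x": 0.0024,"y": 0.001,"z": 0.09,"fingers": 0.3}
    - {"rx": 0.0,"ry": 0.0,"rz": -0.001,"x": 0.0024,"y": 0.001,"z": 0.104,"fingers": 0.3}
    - {"rx": 0.0,"ry": 0.0,"rz": -0.001,"x": 0.0024,"y": 0.001,"z": 0.104,"fingers": 0.3}
    - {"rx": 0.0,"ry": 0.0,"rz": -0.001,"x": 0.0024,"y": 0.001,"z": 0.104,"fingers": 0.3}

```text
time: 8.07
ee_pos: [0.6181, 0.1156, 0.1172]
eef_rot: [0.619, 0.786, 0.001, 0.001]
ft_force: [0.5, 0.5, 0.7]
width: 0.0395
```

Run:
```python
from h import *
rel([.6167,.1137,.096],down(.234))
```

```text
xyz [-0.0015, -0.0018, 0.0212] r [0.0004, -0.0, 0.0004]
```

Run:
```python
from h import *
for i in range(3):
    s=monitor.read_state(); print(s["time"],s["ee_pos"],s["joint_vel"].round(4)); cam("wrist")
rel([.6167,.1137,.096],down(.234))
```

```text
8.075 [0.61805548 0.11555494 0.11717705] [-0.003  -0.0048 -0.0011 -0.003  -0.0017 -0.0027  0.0001]
8.125 [0.61804045 0.11574807 0.11719709] [-0.0011  0.001  -0.0024  0.0036 -0.0021 -0.0026  0.0017]
8.175 [0.61792112 0.11582656 0.11701099] [-0.0017  0.0032 -0.0042  0.0066 -0.0017 -0.0043  0.0006]
xyz [-0.0019, -0.0016, 0.0207] r [0.0003, -0.0001, 0.0005]
```

Request:
drive_tool:
  plan:
    - {"rx": 0.0,"ry": 0.0,"rz": 0.0,"x": -0.0017,"y": -0.0017,"z": 0.003,"fingers": 0.3}
    - {"rx": 0.0,"ry": 0.0,"rz": 0.0,"x": -0.0017,"y": -0.0017,"z": 0.008,"fingers": 0.3}
    - {"rx": 0.0,"ry": 0.0,"rz": 0.0,"x": -0.0017,"y": -0.0017,"z": 0.012,"fingers": 0.3}
    - {"rx": 0.0,"ry": 0.0,"rz": 0.0,"x": -0.0017,"y": -0.0017,"z": 0.012,"fingers": 0.3}
    - {"rx": 0.0,"ry": 0.0,"rz": 0.0,"x": -0.0017,"y": -0.0017,"z": 0.012,"fingers": 0.3}

```text
time: 8.85
ee_pos: [0.6158, 0.1138, 0.1033]
eef_rot: [0.619, 0.786, 0.0, -0.0]
ft_force: [0.3, 0.7, -1.6]
width: 0.0394
```

Run:
```python
from h import *
rel([.6167,.1137,.096],down(.234))
```

```text
xyz [-0.0003, 0.0008, 0.0073] r [0.0, -0.0, 0.0005]
```

Request:
drive_tool:
  plan:
    - {"rx": 0.0,"ry": 0.0,"rz": 0.0,"x": -0.0003,"y": 0.0007,"z": 0.002,"fingers": 0.3}
    - {"rx": 0.0,"ry": 0.0,"rz": 0.0,"x": -0.0003,"y": 0.0007,"z": 0.004,"fingers": 0.3}
    - {"rx": 0.0,"ry": 0.0,"rz": 0.0,"x": -0.0003,"y": 0.0007,"z": 0.006,"fingers": 0.3}
    - {"rx": 0.0,"ry": 0.0,"rz": 0.0,"x": -0.0003,"y": 0.0007,"z": 0.006,"fingers": 0.3}

```text
time: 9.35
ee_pos: [0.6165, 0.1136, 0.0971]
eef_rot: [0.619, 0.786, -0.0, -0.0]
ft_force: [0.4, 0.4, -1.7]
width: 0.0392
```

Run:
```python
from h import *
s=monitor.read_state(); print(s["ee_pos"],s["ft_force"]);
```

```text
[0.61650363 0.11355507 0.0971475 ] [ 0.4424897   0.36141269 -1.72171601]
```

Request:
drive_tool:
  plan:
    - {"rx": 0.0,"ry": 0.0,"rz": 0.0,"x": 0.0,"y": 0.0,"z": 0.001,"fingers": 0.3}
    - {"rx": 0.0,"ry": 0.0,"rz": 0.0,"x": 0.0,"y": 0.0,"z": 0.002,"fingers": 0.3}
    - {"rx": 0.0,"ry": 0.0,"rz": 0.0,"x": 0.0,"y": 0.0,"z": 0.002,"fingers": 0.3}

```text
time: 9.72
ee_pos: [0.6166, 0.1136, 0.0954]
eef_rot: [0.619, 0.786, 0.0, -0.0]
ft_force: [-0.8, -0.1, -0.1]
width: 0.0394
```

Request:
drive_tool:
  plan:
    - {"rx": 0.0,"ry": 0.0,"rz": 0.0,"x": 0.0,"y": 0.0,"z": 0.0,"fingers": 0.8}
    - {"rx": 0.0,"ry": 0.0,"rz": 0.0,"x": 0.0,"y": 0.0,"z": 0.0,"fingers": 0.8}
    - {"rx": 0.0,"ry": 0.0,"rz": 0.0,"x": 0.0,"y": 0.0,"z": 0.0,"fingers": 0.8}
    - {"rx": 0.0,"ry": 0.0,"rz": 0.0,"x": 0.0,"y": 0.0,"z": -0.02,"fingers": 0.8}
    - {"rx": 0.0,"ry": 0.0,"rz": 0.0,"x": 0.0,"y": 0.0,"z": -0.07,"fingers": 0.8}
    - {"rx": 0.0,"ry": 0.0,"rz": 0.0,"x": 0.0,"y": 0.0,"z": -0.12,"fingers": 0.8}
    - {"rx": 0.0,"ry": 0.0,"rz": 0.0,"x": 0.0,"y": 0.0,"z": -0.12,"fingers": 0.8}
    - {"rx": 0.0,"ry": 0.0,"rz": 0.0,"x": 0.0,"y": 0.0,"z": -0.12,"fingers": 0.8}

```text
time: 10.72
ee_pos: [0.6165, 0.1137, 0.216]
eef_rot: [0.619, 0.786, 0.0, 0.0]
ft_force: [-0.0, 0.5, 0.0]
width: 0.0701
```

Run:
```python
from h import *
np.set_printoptions(precision=4,suppress=True)
s=monitor.read_state(); print(s["ee_pos"],s["ft_force"])
c=cam("wrist"); save(c,"pics/w4.png"); np.savez("w4.npz",**{k:np.array(v) for k,v in c.items()}); P=cloud(c); Z=P[...,2]
m=(np.hypot(P[...,0]-.617,P[...,1]-.114)<.03)&(Z>.034)&(Z<.05); q=P[m]
print("face",len(q),np.median(q[:,2]),cv2.minEnclosingCircle(q[:,:2].astype(np.float32)))
A=np.c_[q[:,:2]-q[:,:2].mean(0),np.ones(len(q))]; print("plane",np.linalg.lstsq(A,q[:,2],rcond=None)[0])
m=(np.hypot(P[...,0]-.617,P[...,1]-.114)<.08)&(Z>.018)&(Z<.03); q=P[m]
print("top",len(q),np.median(q[:,2]),cv2.minAreaRect(q[:,:2].astype(np.float32)))
print([(d["centre"],d["confidence"]) for d in nets.find_in("spot","wrist")])
```

```text
[0.6165 0.1137 0.216 ] [-0.0292  0.5269  0.0048]
face 1792 0.04008143040912365 ((0.6161350011825562, 0.11426408588886261), 0.020048359408974648)
plane [ 0.0028 -0.0126  0.04  ]
top 8389 0.022072653783337448 ((0.6169434785842896, 0.11309098452329636), (0.08971788734197617, 0.09042258560657501), 13.41259479522705)
[([0.612, 0.1181, 0.0409], 0.84)]
```

View pics/w4.png

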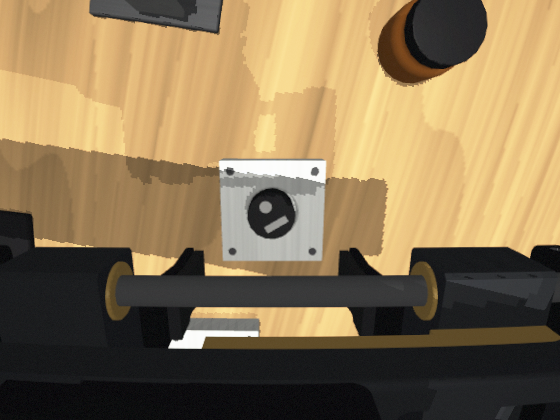

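Run:
```python
from h import *
np.set_printoptions(precision=4,suppress=True)
c=dict(np.load("w4.npz")); g=c["color"].astype(int).sum(2); P=cloud(c)
cv2.imwrite("pics/w4c.png",cv2.resize(c["color"][180:250,235:310,::-1],None,fx=8,fy=8,interpolation=cv2.INTER_CUBIC))
m=((g>250)&(np.hypot(P[...,0]-.6163,P[...,1]-.114)<.017)).astype(np.uint8)
n,l,st,ce=cv2.connectedComponentsWithStats(m)
for i in range(1,n): print(st[i],ce[i],p2w(c,*ce[i],z=.0405),p2w(c,*ce[i]))
rel([.46,.28,.33],down(0.)); print(monitor.read_state()["joint_positions"])
```

```text
[259 201  13  12 127] [265.0866 206.5827] [0.6092 0.1207 0.0405] [0.6092 0.1209 0.0414]
[264 216  25  17 186] [275.9086 223.9355] [0.6212 0.1086 0.0405] [0.6212 0.1086 0.0408]
xyz [0.1984, -0.1128, -0.1152] r [-0.0002, 0.0, 0.0377]
[-0.6969  0.4265  0.5755  1.5822 -0.2433  1.2068  0.162 ]
```

View pics/w4c.png

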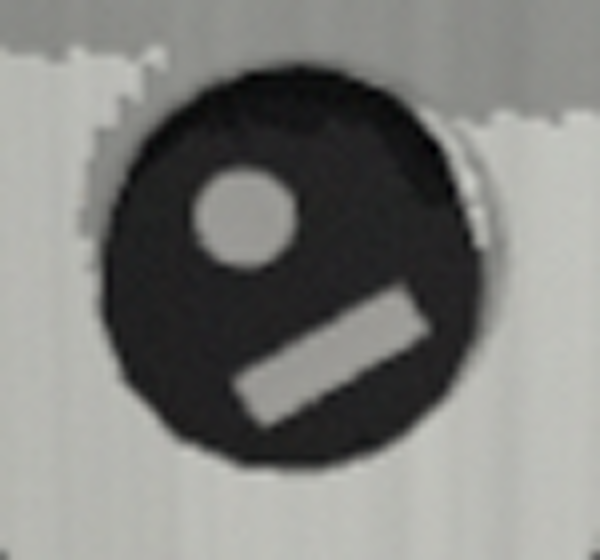

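Request:
drive_tool:
  plan:
    - {"rx": 0.0,"ry": 0.0,"rz": 0.02,"x": 0.04,"y": -0.03,"z": -0.08,"fingers": 0.8}
    - {"rx": 0.0,"ry": 0.0,"rz": 0.038,"x": 0.198,"y": -0.113,"z": -0.115,"fingers": 0.6}
    - {"rx": 0.0,"ry": 0.0,"rz": 0.038,"x": 0.198,"y": -0.113,"z": -0.115,"fingers": 0.6}
    - {"rx": 0.0,"ry": 0.0,"rz": 0.038,"x": 0.198,"y": -0.113,"z": -0.115,"fingers": 0.6}
    - {"rx": 0.0,"ry": 0.0,"rz": 0.038,"x": 0.198,"y": -0.113,"z": -0.115,"fingers": 0.6}
    - {"rx": 0.0,"ry": 0.0,"rz": 0.038,"x": 0.198,"y": -0.113,"z": -0.115,"fingers": 0.6}
    - {"rx": 0.0,"ry": 0.0,"rz": 0.038,"x": 0.198,"y": -0.113,"z": -0.115,"fingers": 0.6}
    - {"rx": 0.0,"ry": 0.0,"rz": 0.038,"x": 0.198,"y": -0.113,"z": -0.115,"fingers": 0.6}

```text
time: 11.82
ee_pos: [0.4612, 0.278, 0.3297]
eef_rot: [0.709, 0.705, -0.001, 0.0]
ft_force: [-0.6, -0.2, 0.1]
width: 0.052
```

Run:
```python
from h import *
np.set_printoptions(precision=4,suppress=True)
s=monitor.read_state(); print(s["ee_pos"],s["eef_rot"],s["joint_positions"])
c=cam("wrist"); save(c,"pics/w5.png"); np.savez("w5.npz",**{k:np.array(v) for k,v in c.items()}); P=cloud(c); Z=P[...,2]
m=(np.hypot(P[...,0]-.467,P[...,1]-.279)<.06)&(Z>.10)&(Z<.2); print(m.sum(),P[m].mean(0),P[m].min(0),P[m].max(0))
```

```text
[0.4612 0.278  0.3297] [ 0.7088  0.7054 -0.0005  0.0002] [-1.1207  0.1201  0.5427  1.6594 -0.0624  1.3806 -0.5741]
1164 [0.4642 0.2809 0.1333] [0.4467 0.2673 0.1   ] [0.4839 0.2909 0.148 ]
```

View pics/w5.png

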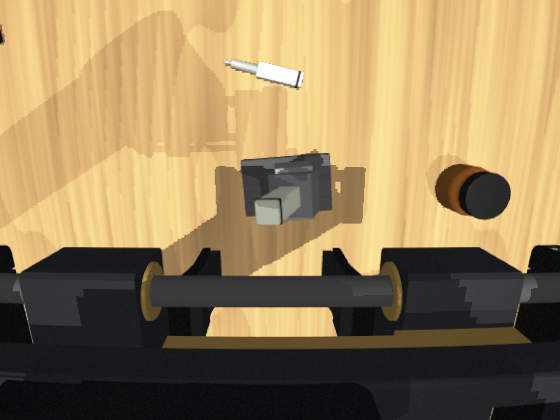

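```bash
cat > fit.py <<'E'
from h import *
from scipy.optimize import least_squares
np.set_printoptions(precision=4,suppress=True)
def probeR(psi,lean=.35): return (R.from_euler("z",psi)*R.from_euler("y",-lean)).as_matrix()
def resid(p,q):
    L=(q-p[:3])@probeR(p[3],p[4] if len(p)>4 else .35)
    d=np.abs(L-[0,0,.035])-[.011,.011,.035]
    return np.where((d>0).any(1),np.linalg.norm(np.maximum(d,0),axis=1),d.max(1))
if __name__=="__main__":
    for f in ["w5","scene0","top0"]:
        c=dict(np.load(f+".npz")); P=cloud(c); Z=P[...,2]
        m=(np.hypot(P[...,0]-.467,P[...,1]-.279)<.04)&(Z>.096)&(Z<.16); q=P[m]
        for p0 in ([.48,.278,.078,0.],[.48,.278,.078,0.,.35]):
            s=least_squares(resid,p0,args=(q,),loss="soft_l1",f_scale=.001,x_scale=[.01,.01,.01,.1,.1][:len(p0)])
            p=s.x; print(f,len(q),p,np.sqrt(np.mean(s.fun**2)),"axis top",p[:3]+probeR(*p[3:])@[0,0,.07])
    c=dict(np.load("w5.npz")); P=cloud(c); Z=P[...,2]
    m=(abs(P[...,0]-.475)<.08)&(abs(P[...,1]-.275)<.06)&(Z>.003)&(Z<.1)
    print("stand",cv2.minAreaRect(P[m][:,:2].astype(np.float32)))
    cv2.imwrite("pics/w5c.png",cv2.resize(c["color"][140:235,220:350,::-1],None,fx=6,fy=6,interpolation=cv2.INTER_CUBIC))
E
python3 fit.py
```

```text
w5 1207 [0.4804 0.2796 0.077  0.0738] 0.00046848459342923573 axis top [0.4565 0.2779 0.1427]
w5 1207 [0.4806 0.2796 0.077  0.0738 0.3538] 0.0004669901026533758 axis top [0.4564 0.2779 0.1427]
scene0 312 [0.4803 0.2805 0.0785 0.0756] 0.0010042330874883575 axis top [0.4564 0.2787 0.1442]
scene0 312 [0.4805 0.2803 0.0786 0.0641 0.3546] 0.0010014874291810502 axis top [0.4562 0.2787 0.1442]
top0 152 [0.4826 0.2813 0.0778 0.0704] 0.0012582078890491038 axis top [0.4587 0.2796 0.1435]
top0 152 [0.4827 0.2813 0.0778 0.0704 0.3522] 0.0012585294855451525 axis top [0.4586 0.2796 0.1435]
stand ((0.48016998171806335, 0.2799239158630371), (0.10908284038305283, 0.0724811777472496), 4.384240627288818)
```

```bash
ls pics
```

```text
crop_scene.png
crop_top.png
scene0.png
scene_big.png
top0.png
top_big.png
w1.png
w2.png
w3.png
w3c.png
w4.png
w4c.png
w5.png
w5c.png
wrist0.png
```

View pics/w5c.png

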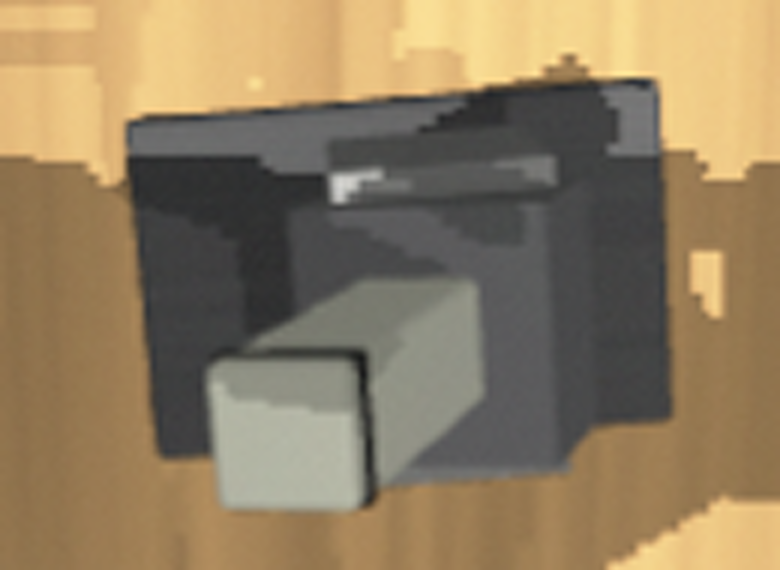

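```bash
cat >> fit.py <<'E'
o=np.array([.4805,.2798,.078]); Q=probeR(.0745); RG=np.stack([Q[:,1],Q[:,0],-Q[:,2]],1)
def pg(zz): return o+Q[:,2]*zz
E
python3 - <<'E'
from fit import *
print(pg(.165),pg(.095)); rel(pg(.165),RG); rel(pg(.095),RG)
E
```

```text
[0.4241 0.2756 0.233 ] [0.448  0.2774 0.1672]
xyz [-0.0027, -0.0369, 0.0968] r [-0.0557, 0.0023, -0.0124]
xyz [-0.0008, -0.013, 0.1626] r [-0.0557, 0.0023, -0.0124]
```

Request:
drive_tool:
  plan:
    - {"rx": -0.0285,"ry": 0.001,"rz": -0.006,"x": -0.002,"y": -0.037,"z": 0.0,"fingers": 0.6}
    - {"rx": -0.0557,"ry": 0.0023,"rz": -0.0124,"x": -0.0027,"y": -0.037,"z": 0.04,"fingers": 0.6}
    - {"rx": -0.0557,"ry": 0.0023,"rz": -0.0124,"x": -0.0027,"y": -0.037,"z": 0.09,"fingers": 0.6}
    - {"rx": -0.0557,"ry": 0.0023,"rz": -0.0124,"x": -0.0027,"y": -0.037,"z": 0.097,"fingers": 0.6}
    - {"rx": -0.0557,"ry": 0.0023,"rz": -0.0124,"x": -0.0027,"y": -0.037,"z": 0.097,"fingers": 0.6}
    - {"rx": -0.0557,"ry": 0.0023,"rz": -0.0124,"x": -0.0027,"y": -0.037,"z": 0.097,"fingers": 0.6}

```text
time: 12.62
ee_pos: [0.4244, 0.2774, 0.2353]
eef_rot: [0.669, 0.722, 0.129, 0.118]
ft_force: [-0.0, -0.2, -0.1]
width: 0.0523
```

Run:
```python
from fit import *
rel(pg(.165),RG); rel(pg(.095),RG)
```

```text
xyz [-0.0018, -0.0012, 0.0019] r [0.0003, -0.0004, 0.0001]
xyz [-0.002, -0.0014, 0.0719] r [0.0003, -0.0004, 0.0001]
```

Request:
drive_tool:
  plan:
    - {"rx": 0.0,"ry": 0.0,"rz": 0.0,"x": -0.0018,"y": -0.0012,"z": 0.01,"fingers": 0.6}
    - {"rx": 0.0,"ry": 0.0,"rz": 0.0,"x": -0.0018,"y": -0.0012,"z": 0.04,"fingers": 0.6}
    - {"rx": 0.0,"ry": 0.0,"rz": 0.0,"x": -0.0018,"y": -0.0012,"z": 0.07,"fingers": 0.6}
    - {"rx": 0.0,"ry": 0.0,"rz": 0.0,"x": -0.0018,"y": -0.0012,"z": 0.071,"fingers": 0.6}
    - {"rx": 0.0,"ry": 0.0,"rz": 0.0,"x": -0.0018,"y": -0.0012,"z": 0.071,"fingers": 0.6}

```text
time: 13.25
ee_pos: [0.4467, 0.2771, 0.167]
eef_rot: [0.669, 0.722, 0.128, 0.118]
ft_force: [-0.2, 0.3, -0.1]
width: 0.0522
```

Run:
```python
from fit import *
rel(pg(.095),RG)
c=cam("wrist"); save(c,"pics/w6.png")
```

```text
xyz [0.0002, 0.0013, 0.0002] r [0.0001, -0.0003, 0.0003]
```

View pics/w6.png

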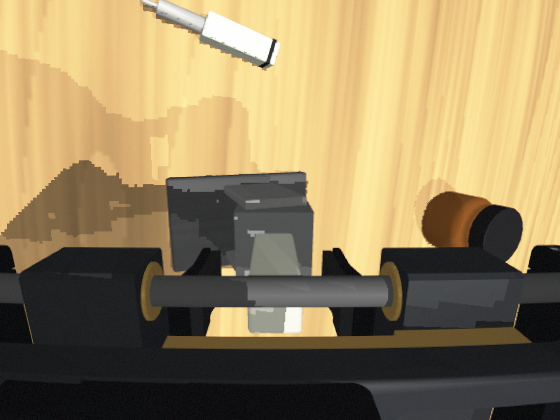

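Request:
drive_tool:
  plan:
    - {"rx": 0.0,"ry": 0.0,"rz": 0.0,"x": 0.0,"y": 0.001,"z": 0.0,"fingers": 0.15}
    - {"rx": 0.0,"ry": 0.0,"rz": 0.0,"x": 0.0,"y": 0.001,"z": 0.0,"fingers": 0.1}
    - {"rx": 0.0,"ry": 0.0,"rz": 0.0,"x": 0.0,"y": 0.001,"z": 0.0,"fingers": 0.1}
    - {"rx": 0.0,"ry": 0.0,"rz": 0.0,"x": 0.0,"y": 0.001,"z": 0.0,"fingers": 0.1}
    - {"rx": 0.0,"ry": 0.0,"rz": 0.0,"x": 0.0,"y": 0.001,"z": 0.0,"fingers": 0.1}
    - {"rx": 0.0,"ry": 0.0,"rz": 0.0,"x": 0.0,"y": 0.001,"z": 0.0,"fingers": 0.1}
  squeeze: 25

```text
time: 14.05
ee_pos: [0.4475, 0.2771, 0.1666]
eef_rot: [0.669, 0.722, 0.128, 0.118]
ft_force: [-1.6, 0.3, 2.2]
width: 0.0218
```

Run:
```python
from fit import *
s=monitor.read_state(); print(s["ee_pos"],s["ft_force"],s["torque"]); rel(pg(.095),RG)
```

```text
[0.4475 0.2771 0.1666] [-1.6121  0.2912  2.1704] [-0.2048  0.5111 -0.0329]
xyz [0.0002, 0.0007, -0.0004] r [0.0, -0.0003, 0.0003]
```

Gripped (21.8 mm). Now I'll pull it out along its own axis, 75 mm.

Request:
drive_tool:
  plan:
    - {"rx": 0.0,"ry": 0.0,"rz": 0.0,"x": 0.0,"y": 0.0,"z": -0.01,"fingers": 0.1}
    - {"rx": 0.0,"ry": 0.0,"rz": 0.0,"x": 0.0,"y": 0.0,"z": -0.025,"fingers": 0.1}
    - {"rx": 0.0,"ry": 0.0,"rz": 0.0,"x": 0.0,"y": 0.0,"z": -0.045,"fingers": 0.1}
    - {"rx": 0.0,"ry": 0.0,"rz": 0.0,"x": 0.0,"y": 0.0,"z": -0.065,"fingers": 0.1}
    - {"rx": 0.0,"ry": 0.0,"rz": 0.0,"x": 0.0,"y": 0.0,"z": -0.08,"fingers": 0.1}
    - {"rx": 0.0,"ry": 0.0,"rz": 0.0,"x": 0.0,"y": 0.0,"z": -0.08,"fingers": 0.1}
    - {"rx": 0.0,"ry": 0.0,"rz": 0.0,"x": 0.0,"y": 0.0,"z": -0.08,"fingers": 0.1}

```text
time: 14.92
ee_pos: [0.4199, 0.2746, 0.2412]
eef_rot: [0.669, 0.723, 0.128, 0.118]
ft_force: [-0.9, -0.3, -1.7]
width: 0.022
```

Run:
```python
from fit import *
s=monitor.read_state(); print(s["ee_pos"],s["ft_force"],s["torque"]); rel([.47,.24,.29],down(.0745)); rel([.6095,.1203,.25],down(.0745))
```

```text
[0.4199 0.2746 0.2412] [-0.9243 -0.3331 -1.6761] [-0.157   0.6077  0.0319]
xyz [-0.0383, 0.0612, -0.0297] r [0.0556, -0.0001, 0.0004]
xyz [-0.1684, 0.1695, 0.0524] r [0.0556, -0.0001, 0.0004]
```

Request:
drive_tool:
  plan:
    - {"rx": 0.0,"ry": 0.0,"rz": 0.0,"x": -0.01,"y": 0.02,"z": -0.04,"fingers": 0.1}
    - {"rx": 0.028,"ry": 0.0,"rz": 0.0,"x": -0.038,"y": 0.061,"z": -0.04,"fingers": 0.1}
    - {"rx": 0.0556,"ry": 0.0,"rz": 0.0,"x": -0.07,"y": 0.09,"z": -0.03,"fingers": 0.1}
    - {"rx": 0.0556,"ry": 0.0,"rz": 0.0,"x": -0.12,"y": 0.13,"z": 0.01,"fingers": 0.1}
    - {"rx": 0.0556,"ry": 0.0,"rz": 0.0,"x": -0.168,"y": 0.17,"z": 0.052,"fingers": 0.1}
    - {"rx": 0.0556,"ry": 0.0,"rz": 0.0,"x": -0.168,"y": 0.17,"z": 0.052,"fingers": 0.1}
    - {"rx": 0.0556,"ry": 0.0,"rz": 0.0,"x": -0.168,"y": 0.17,"z": 0.052,"fingers": 0.1}
    - {"rx": 0.0556,"ry": 0.0,"rz": 0.0,"x": -0.168,"y": 0.17,"z": 0.052,"fingers": 0.1}
    - {"rx": 0.0556,"ry": 0.0,"rz": 0.0,"x": -0.168,"y": 0.17,"z": 0.052,"fingers": 0.1}

```text
time: 16.05
ee_pos: [0.6096, 0.1223, 0.2513]
eef_rot: [0.679, 0.734, 0.001, -0.0]
ft_force: [-0.5, 0.8, -1.3]
width: 0.0219
```

```bash
python3 - <<'E'
from fit import *
s=monitor.read_state(); print(s["ee_pos"],s["eef_rot"],s["ft_force"],s["torque"]); rel([.6095,.1203,.25],down(.0745))
for n in ["wrist","scene","top"]:
    c=cam(n); save(c,f"pics/{n}7.png"); np.savez(f"{n}7.npz",**{k:np.array(v) for k,v in c.items()})
    print(n,[(d["centre"],d["confidence"]) for d in nets.find_in("probe_point",n)])
E
python3 -c "
import cv2
a=cv2.imread('pics/scene7.png');a=a[190:320,230:360];cv2.imwrite('pics/scene7c.png',cv2.resize(a,None,fx=4,fy=4,interpolation=cv2.INTER_CUBIC))"
```

```text
[0.6096 0.1223 0.2513] [ 0.6787  0.7344  0.0009 -0.0002] [-0.5076  0.8304 -1.3   ] [-0.0833  0.0232 -0.0146]
xyz [-0.0019, -0.0002, 0.0013] r [0.0002, -0.0002, 0.0007]
wrist [([0.3689, -0.0275, 0.0115], 0.4)]
scene []
top []
```

View pics/wrist7.png

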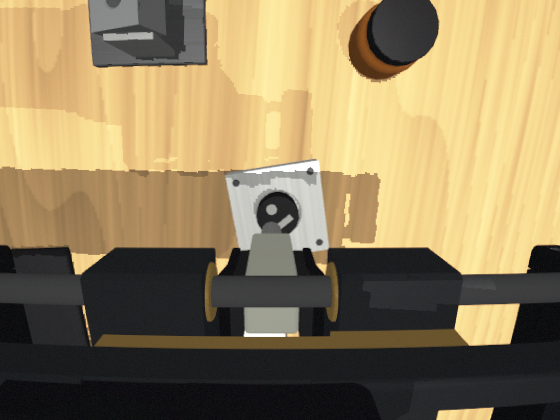

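View pics/scene7.png

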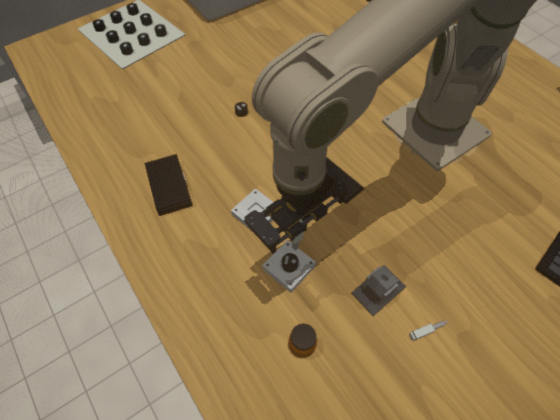

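Run:
```python
from fit import *
c=dict(np.load("wrist7.npz")); P=cloud(c)
t=np.array([.6096,.1223,.2513]); Rt=R.from_quat([.6787,.7344,.0009,-.0002]).as_matrix(); L=(P-t)@Rt
for v in range(212,278,3): print(v,*[L[v,u].round(4) for u in (258,272,286)])
g=c["color"].astype(int).sum(2)
m=((g>250)&(np.hypot(P[...,0]-.6163,P[...,1]-.114)<.017)&(P[...,2]<.05)).astype(np.uint8)
n,l,st,ce=cv2.connectedComponentsWithStats(m)
for i in range(1,n):
  if st[i][4]>20: print(st[i],ce[i],p2w(c,*ce[i],z=.0405))
cv2.imwrite("pics/w7c.png",cv2.resize(c["color"][185:285,220:330,::-1],None,fx=7,fy=7,interpolation=cv2.INTER_CUBIC)[:600*1])
```

```text
212 [-0.0048 -0.0128  0.2118] [-0.0045  0.0002  0.2105] [-0.0044  0.0131  0.2098]
215 [-0.0076 -0.0128  0.2113] [-0.0074  0.0002  0.2107] [-0.0076  0.0132  0.2114]
218 [-0.0107 -0.0129  0.2121] [-0.0104  0.0002  0.2111] [-0.0102  0.0132  0.2104]
221 [-0.0135 -0.0129  0.2118] [-0.0132  0.0002  0.2108] [-0.0132  0.0132  0.2108]
224 [-0.0215 -0.0136  0.2303] [ 0.0068 -0.0001  0.1284] [-0.0161  0.0133  0.2107]
227 [-0.0243 -0.0136  0.2293] [ 0.0068 -0.0001  0.1211] [-0.0191  0.0133  0.211 ]
230 [-0.0275 -0.0137  0.2295] [ 0.0067 -0.0001  0.1143] [-0.0222  0.0134  0.2116]
233 [-0.0307 -0.0137  0.2296] [ 0.0069 -0.0002  0.1074] [-0.0251  0.0134  0.2115]
236 [ 0.0111 -0.0081  0.088 ] [ 0.0107 -0.0002  0.0891] [0.011  0.0076 0.0883]
239 [ 0.0109 -0.0079  0.0832] [ 0.0109 -0.0002  0.0832] [0.0109 0.0074 0.0831]
242 [ 0.0107 -0.0077  0.0787] [ 0.0108 -0.0003  0.0782] [0.0112 0.0071 0.0771]
245 [ 0.0106 -0.0075  0.0739] [ 0.0108 -0.0003  0.0735] [0.011  0.0069 0.0727]
248 [ 0.0113 -0.0073  0.0674] [ 0.0112 -0.0003  0.0678] [0.0106 0.0068 0.0693]
251 [ 0.0111 -0.0072  0.0636] [ 0.0111 -0.0003  0.0636] [0.0108 0.0066 0.0645]
254 [ 0.0113 -0.007   0.0589] [ 0.0108 -0.0003  0.0602] [0.0107 0.0064 0.0604]
257 [ 0.0107 -0.0069  0.0565] [ 0.0109 -0.0003  0.0561] [0.0113 0.0062 0.055 ]
260 [ 0.0109 -0.0068  0.0523] [ 0.0107 -0.0003  0.0528] [0.0105 0.0061 0.0531]
263 [ 0.0109 -0.0066  0.0488] [ 0.0108 -0.0004  0.0489] [0.0109 0.0059 0.0485]
266 [ 0.0111 -0.0065  0.0448] [ 0.0105 -0.0004  0.0462] [0.0108 0.0058 0.0455]
269 [ 0.011  -0.0064  0.0416] [ 0.0105 -0.0004  0.0428] [0.0114 0.0055 0.0406]
272 [ 0.0114 -0.0062  0.0376] [ 0.0107 -0.0004  0.0392] [0.0106 0.0055 0.0394]
275 [ 0.011  -0.0061  0.0355] [ 0.0112 -0.0004  0.0351] [0.011  0.0053 0.0354]
[266 204  11  11  99] [271.1515 209.0808] [0.6094 0.1208 0.0405]
[277 214  17  15 113] [285.2389 220.7522] [0.6233 0.1107 0.0405]
```

View pics/w7c.png

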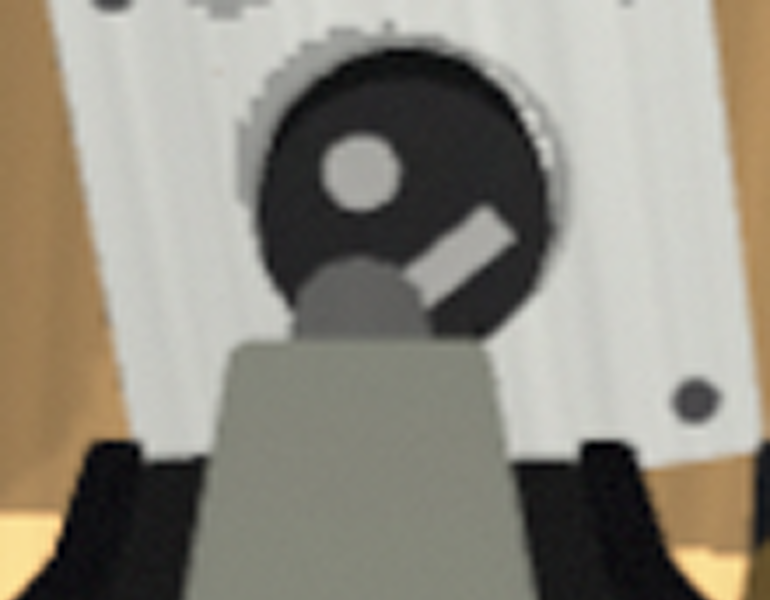

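Run:
```python
from fit import *
c=dict(np.load("wrist7.npz")); P=cloud(c)
t=np.array([.6096,.1223,.2513]); Rt=R.from_quat([.6787,.7344,.0009,-.0002]).as_matrix(); L=(P-t)@Rt
for v in range(244,262,1): print(v,*[L[v,u].round(4) for u in (236,240,304,308)])
print()
for v in range(231,240,1): print(v,*[L[v,u].round(4) for u in (262,268,278,282)], c["color"][v,272])
# scene & top: shoulder, held probe in tool frame
for n in ["scene7","top7"]:
    c=dict(np.load(n+".npz")); P=cloud(c); L=(P-t)@Rt
    m=(np.hypot(L[...,0],L[...,1])<.02)&(L[...,2]>.06)&(L[...,2]<.17); q=L[m]; print(n,len(q)); 
    q=q[np.argsort(q[:,2])]; print(q[:: max(1,len(q)//40)])
```

```text
244 [-0.0497 -0.0384  0.2514] [-0.0425 -0.0321  0.2303] [-0.0424  0.0325  0.2298] [-0.0423  0.0365  0.2295]
245 [-0.0509 -0.0385  0.2515] [-0.0433 -0.032   0.2296] [-0.0432  0.0325  0.229 ] [-0.0432  0.0365  0.229 ]
246 [-0.0522 -0.0386  0.2521] [-0.0441 -0.032   0.2288] [-0.0445  0.0326  0.2298] [-0.0441  0.0365  0.2287]
247 [-0.0532 -0.0385  0.2516] [-0.0453 -0.032   0.2292] [-0.0452  0.0325  0.2286] [-0.0453  0.0366  0.229 ]
248 [ 0.0104 -0.0186  0.07  ] [-0.0469 -0.0322  0.2306] [0.0104 0.016  0.0698] [0.0105 0.018  0.0697]
249 [ 0.0106 -0.0184  0.0681] [ 0.0104 -0.0164  0.0684] [0.0103 0.0159 0.0687] [0.0104 0.0179 0.0683]
250 [ 0.0106 -0.0182  0.0664] [ 0.0102 -0.0163  0.0675] [0.0103 0.0157 0.0672] [0.0105 0.0177 0.0666]
251 [ 0.0106 -0.0181  0.0649] [ 0.0099 -0.0163  0.067 ] [0.0099 0.0157 0.0669] [0.0108 0.0174 0.0642]
252 [ 0.0101 -0.0181  0.0648] [ 0.0094 -0.0163  0.0668] [0.0106 0.0154 0.0636] [0.0099 0.0175 0.0652]
253 [ 0.0105 -0.0179  0.0625] [ 0.009  -0.0163  0.0665] [0.0102 0.0153 0.0631] [0.0098 0.0174 0.0641]
254 [ 0.0103 -0.0178  0.0617] [ 0.0086 -0.0163  0.0662] 
[... 2614 characters left out ...]
.0011  0.0866]
 [ 0.0122  0.0013  0.0885]
 [ 0.013   0.0073  0.0888]
 [ 0.0124 -0.0068  0.0892]
 [ 0.0123 -0.0042  0.0906]
 [ 0.011   0.0083  0.0906]
 [ 0.0082 -0.0028  0.1039]
 [ 0.0043  0.0049  0.1048]
 [ 0.0045  0.0049  0.1089]
 [ 0.0056  0.003   0.1097]
 [ 0.0079 -0.0006  0.1107]
 [ 0.0072 -0.004   0.1114]
 [ 0.0074  0.0017  0.1133]
 [ 0.0082 -0.0004  0.1146]
 [ 0.002   0.0053  0.1168]
 [ 0.0058  0.003   0.1186]
 [ 0.0029  0.006   0.1194]
 [ 0.0078 -0.0038  0.1194]
 [ 0.0082 -0.0036  0.1232]
 [ 0.0058  0.0028  0.1236]
 [ 0.0078 -0.0012  0.1256]
 [-0.002   0.0044  0.1287]
 [ 0.0055  0.0023  0.1295]
 [ 0.0026  0.0055  0.1299]
 [ 0.0066  0.0032  0.1313]
 [ 0.0068  0.0005  0.1345]]
top7 0
[]
```

Run:
```python
from fit import *
print(monitor.read_state()["time"]); rel([.6094,.1206,.197],down(.0745))
```

```text
16.35
xyz [-0.0008, -0.0006, 0.0543] r [0.0002, -0.0002, 0.0005]
```

Request:
drive_tool:
  plan:
    - {"rx": 0.0,"ry": 0.0,"rz": 0.0,"x": -0.0012,"y": -0.0006,"z": 0.02,"fingers": 0.1}
    - {"rx": 0.0,"ry": 0.0,"rz": 0.0,"x": -0.0012,"y": -0.0006,"z": 0.04,"fingers": 0.1}
    - {"rx": 0.0,"ry": 0.0,"rz": 0.0,"x": -0.0012,"y": -0.0006,"z": 0.052,"fingers": 0.1}
    - {"rx": 0.0,"ry": 0.0,"rz": 0.0,"x": -0.0012,"y": -0.0006,"z": 0.052,"fingers": 0.1}
    - {"rx": 0.0,"ry": 0.0,"rz": 0.0,"x": -0.0012,"y": -0.0006,"z": 0.052,"fingers": 0.1}
    - {"rx": 0.0,"ry": 0.0,"rz": 0.0,"x": -0.0012,"y": -0.0006,"z": 0.052,"fingers": 0.1}

```text
time: 17.1
ee_pos: [0.6099, 0.1198, 0.1997]
eef_rot: [0.679, 0.734, 0.001, 0.0]
ft_force: [-0.5, -0.3, -2.7]
width: 0.0219
```

Run:
```python
from fit import *
F=[];X=[]
for i in range(8):
    s=monitor.read_state(); F.append(s["ft_force"]); X.append(s["ee_pos"])
    c=cam("wrist" if i else "scene")
    if i==0: save(c,"pics/scene8.png"); np.savez("scene8.npz",**{k:np.array(v) for k,v in c.items()})
save(c,"pics/w8.png"); np.savez("w8.npz",**{k:np.array(v) for k,v in c.items()})
print(np.mean(F,0),np.std(F,0)); print(np.array(X)[[0,3,7]]); rel([.6094,.1206,.183],down(.0745))
c=dict(np.load("scene8.npz")); cv2.imwrite("pics/s8c.png",cv2.resize(c["color"][215:295,245:345,::-1],None,fx=7,fy=7,interpolation=cv2.INTER_CUBIC))
```

```text
[-0.3766  0.2975 -1.59  ] [0.5179 0.5361 0.5892]
[[0.6099 0.1198 0.1997]
 [0.6097 0.1199 0.1995]
 [0.6096 0.1198 0.1992]]
xyz [0.0008, -0.0001, 0.0162] r [0.0002, -0.0001, 0.0004]
```

View pics/s8c.png

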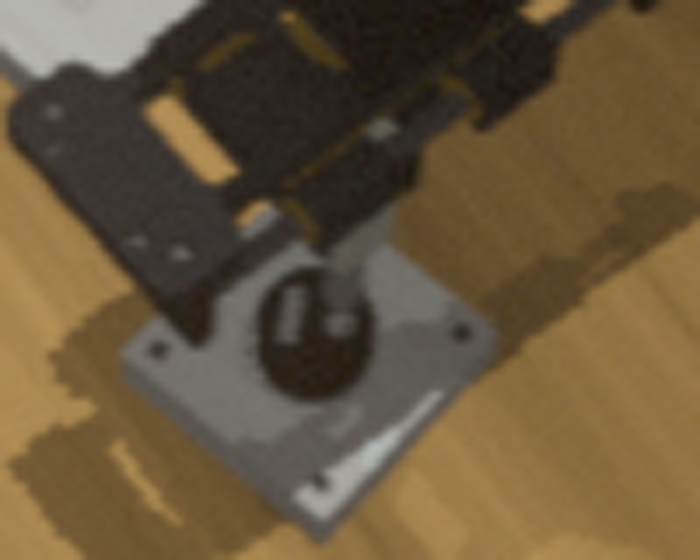

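View pics/w8.png

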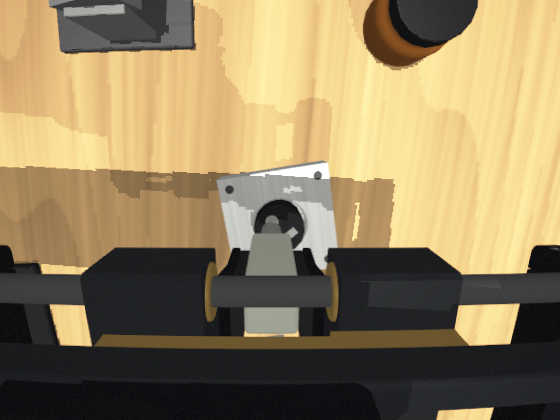

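Request:
drive_tool:
  plan:
    - {"rx": 0.0,"ry": 0.0,"rz": 0.0,"x": 0.0007,"y": 0.0,"z": 0.003,"fingers": 0.1}
    - {"rx": 0.0,"ry": 0.0,"rz": 0.0,"x": 0.0007,"y": 0.0,"z": 0.006,"fingers": 0.1}
    - {"rx": 0.0,"ry": 0.0,"rz": 0.0,"x": 0.0007,"y": 0.0,"z": 0.009,"fingers": 0.1}
    - {"rx": 0.0,"ry": 0.0,"rz": 0.0,"x": 0.0007,"y": 0.0,"z": 0.011,"fingers": 0.1}
    - {"rx": 0.0,"ry": 0.0,"rz": 0.0,"x": 0.0007,"y": 0.0,"z": 0.013,"fingers": 0.1}
    - {"rx": 0.0,"ry": 0.0,"rz": 0.0,"x": 0.0007,"y": 0.0,"z": 0.013,"fingers": 0.1}
    - {"rx": 0.0,"ry": 0.0,"rz": 0.0,"x": 0.0007,"y": 0.0,"z": 0.013,"fingers": 0.1}

```text
time: 18.38
ee_pos: [0.6095, 0.1205, 0.1862]
eef_rot: [0.679, 0.734, 0.001, -0.0]
ft_force: [-0.7, -0.6, 0.6]
width: 0.0217
```

```bash
cat > chk.py <<'E'
from fit import *
def chk(tag,n=16):
    F=[];X=[];T=[]
    for i in range(n):
        s=monitor.read_state(); F.append(s["ft_force"]); X.append(s["ee_pos"]); T.append(s["torque"])
        c=cam("scene" if i==0 else "wrist")
        if i==0: np.savez(f"{tag}s.npz",**{k:np.array(v) for k,v in c.items()}); save(c,f"pics/{tag}s.png")
    np.savez(f"{tag}w.npz",**{k:np.array(v) for k,v in c.items()}); save(c,f"pics/{tag}w.png")
    print("F",np.mean(F,0),"se",np.std(F,0)/n**.5,"T",np.mean(T,0)); print(X[0],X[-1],np.mean(X,0)); rel([.6094,.1206,.183],down(.0745)); print(s["time"])
E
python3 -c "
from chk import *
chk('a')"
```

```text
F [-0.6042  0.0273 -0.2335] se [0.1473 0.14   0.1222] T [-0.1007  0.1893 -0.0043]
[0.6095 0.1205 0.1862] [0.6095 0.1205 0.1861] [0.6095 0.1205 0.1861]
xyz [0.0001, -0.0001, 0.0031] r [0.0001, -0.0001, 0.0004]
19.125
```

Request:
drive_tool:
  plan:
    - {"rx": 0.0,"ry": 0.0,"rz": 0.0,"x": 0.0,"y": 0.0,"z": 0.001,"fingers": 0.1}
    - {"rx": 0.0,"ry": 0.0,"rz": 0.0,"x": 0.0,"y": 0.0,"z": 0.002,"fingers": 0.1}
    - {"rx": 0.0,"ry": 0.0,"rz": 0.0,"x": 0.0,"y": 0.0,"z": 0.002,"fingers": 0.1}
    - {"rx": 0.0,"ry": 0.0,"rz": 0.0,"x": 0.0,"y": 0.0,"z": 0.002,"fingers": 0.1}

```text
time: 19.68
ee_pos: [0.6095, 0.1205, 0.1841]
eef_rot: [0.679, 0.734, 0.001, 0.0]
ft_force: [0.1, 0.1, -0.6]
width: 0.0216
```

```bash
python3 -c "
from chk import *
chk('b',24)
c=dict(np.load('bs.npz')); cv2.imwrite('pics/bsc.png',cv2.resize(c['color'][225:295,255:335,::-1],None,fx=8,fy=8,interpolation=cv2.INTER_CUBIC))
c=dict(np.load('bw.npz')); cv2.imwrite('pics/bwc.png',cv2.resize(c['color'][180:270,225:335,::-1],None,fx=6,fy=6,interpolation=cv2.INTER_CUBIC))
P=cloud(c); Z=P[...,2]
for a,b in ((.034,.05),(.018,.028)):
    m=(np.hypot(P[...,0]-.617,P[...,1]-.114)<.05)&(Z>a)&(Z<b); q=P[m]; print(len(q),np.median(q[:,2]))
"
```

```text
F [-0.5661  0.0499 -0.0714] se [0.1114 0.0844 0.0945] T [-0.1083  0.2012  0.0039]
[0.6095 0.1205 0.1841] [0.6095 0.1205 0.1841] [0.6095 0.1205 0.1841]
xyz [0.0001, -0.0001, 0.0011] r [0.0001, -0.0001, 0.0004]
20.825
1069 0.03998090287035744
6335 0.022059675196518524
```

View pics/bsc.png

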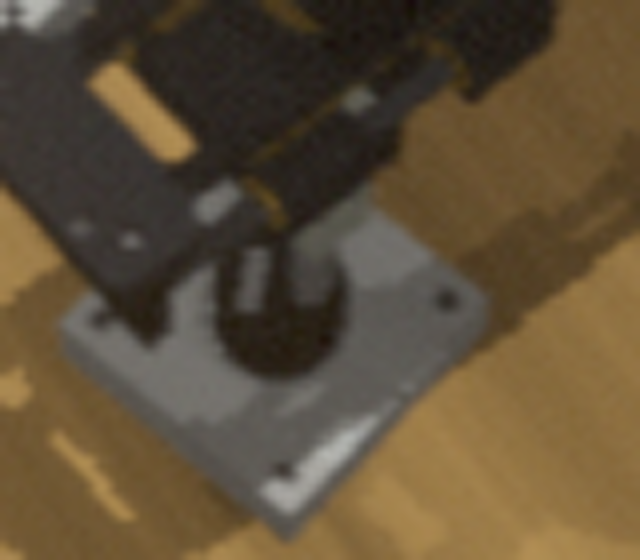

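View pics/bwc.png

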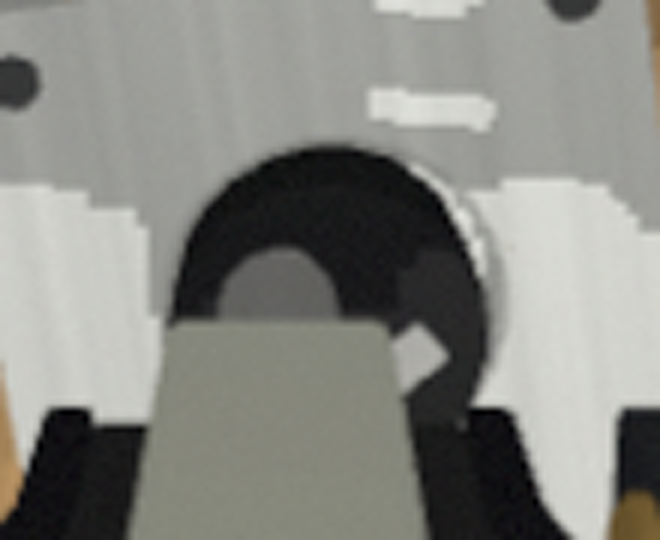

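Request:
drive_tool:
  plan:
    - {"rx": 0.0,"ry": 0.0,"rz": 0.0,"x": 0.0,"y": 0.0,"z": 0.001,"fingers": 0.1}
    - {"rx": 0.0,"ry": 0.0,"rz": 0.0,"x": 0.0,"y": 0.0,"z": 0.001,"fingers": 0.1}
    - {"rx": 0.0,"ry": 0.0,"rz": 0.0,"x": 0.0,"y": 0.0,"z": 0.001,"fingers": 0.1}
    - {"rx": 0.0,"ry": 0.0,"rz": 0.0,"x": 0.0,"y": 0.0,"z": 0.001,"fingers": 0.1}

```text
time: 21.38
ee_pos: [0.6095, 0.1205, 0.1831]
eef_rot: [0.679, 0.734, 0.001, 0.0]
ft_force: [0.1, 0.6, 0.6]
width: 0.0222
```

```bash
python3 -c "
from chk import *
chk('c',30)
s=monitor.read_state(); print(s['eef_rot'],s['width'])
"
```

```text
F [-0.4062  0.108   0.5171] se [0.099  0.0922 0.0888] T [-0.1117  0.1943  0.0009]
[0.6095 0.1205 0.1831] [0.6095 0.1205 0.1831] [0.6095 0.1205 0.1831]
xyz [0.0001, -0.0001, 0.0001] r [0.0001, -0.0001, 0.0004]
22.825
[0.6794 0.7338 0.0006 0.    ] 0.021894713577395298
```

View pics/cw.png

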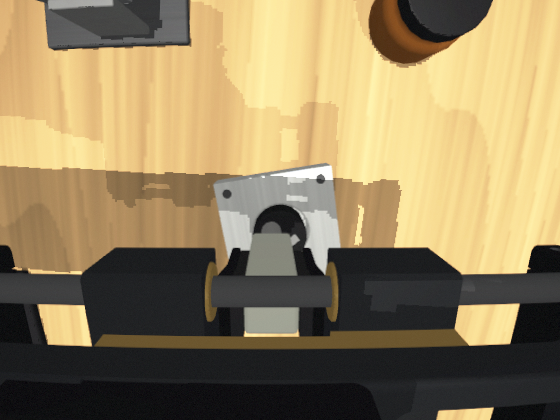

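```bash
python3 -c "
from bench import workorder
print(workorder.close_job())"
```

```text
the job is handed in; nothing more can be done
None
```

The specimen mount is seated in the round nest. I am holding the probe upright with its tip pressed on the round steel face. I handed the job in at about 22.8 s of the 48 s.

**Mount:** I took the one farther left, at y ≈ -0.29. After I let go, its face measured 18.0 mm above the block and lay flat, so it is fully home.

**Probe:** I took it from the leaning stand, drew it out along its own axis and turned it upright. I then lowered it to (0.6095, 0.1205), within about 0.5 mm of the measured centre of the steel face. The last wrist picture shows it still upright in the grip over the steel face, with the mount in place.

**How far the tip is pushed in:** two checks differ slightly, but both are near half of the 12 mm travel and well short of the stop.
- **From the geometry:** about 5.9 mm.
- **From the wrist force:** about 2.1 N, which is 7 ± 0.8 mm.

The force readings are noisy and did not rise evenly from step to step. I could not see the tip touching directly, because the handle hides it.

The slide box, jar and phone were not touched. One early move call was refused and moved nothing.

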